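Purge the propellant can and charge the spray can

TASK

To recharge the short white spray can, first purge the propellant can that leans in its cradle: press its nozzle cap right down along the can and let it spring back up. Then take the loose short spray can, press its foot down on the filling stand's sprung pad until the pad is fully home, keep it there a moment, let the pad rise and leave the can standing upright on the middle of it. Feel for the stops without forcing the nozzle or the pad, and leave the other things on the bench where they are.

Things in the scene. Friction and masses are not known exactly. Their poses are not given: they have to be found in the camera images.
- cradle: Fixed, rigid grey cradle, base plate 170 x 80 mm, holding the propellant can (white, 60 mm across) leaning. Origin: about the middle of the plate's underside; z up. The can leans 0.5 rad (28.6 degrees) from upright towards the cradle's -x (roughly towards the robot): its axis points along (-sin 0.5, 0, cos 0.5). Over 35 N on the cradle, can or cap counts as forcing.
- can_foot (a point): Middle of the leaning can's foot, on its axis, at (60, 0, 34) mm in the cradle's frame. The can's rigid shoulder is 166 mm from here along the axis. The nozzle cap on top, on the axis, is round, grey, 29 mm across, flat top 25 mm across. Its top at rest is 196 to 208 mm from here: its stem is set differently each time and not measured, so find it by touch.
- nozzle (a joint): Travel of the nozzle cap of the leaning can into the can along its axis, in m: 0 at rest (up), 0.008 at its hard stop (fully down). Sprung: the push grows from 2 N at rest to 9 N at the stop, and it comes back up by itself.
- filling_stand: Fixed filling stand: round grey housing 120 mm across and 34 mm high, with a small round gauge (top 86 mm above the bench) on its +x side, 66 to 91 mm from the axis. Origin: centre of its underside, z up. In its middle, on the z axis, is the round black sprung pad, 72 mm across.
- pad_rest (a point): Centre of the pad's top face when the pad is up (fixed to the stand, 55.5 mm above its underside; does not move with the pad).
- pad (a joint): Travel of the sprung pad straight down, in m: 0 up, 0.009 at its hard stop (fully home, its top then 46.5 mm above the stand's underside). The push grows from 6 N to start it to 12 N at the stop, so it carries the can's weight without moving, and it rises by itself. Over 45 N between can and stand counts as forcing.
- spray_can: The loose spray can to be charged: white, the short one, 60 mm across, 180 mm high with a bare narrow nozzle (15 mm across, the top 18 mm) fixed to it; 0.22 to 0.37 kg. Stands upright on a turntable's low round dish (floor 13 mm high). Origin: centre of its underside, z along the can. Its straight side can be gripped up to 150 mm above the underside.
- jar: Bystander: loose jar of fixings with a screw lid, 66 mm across, 80 mm high. Origin: centre of its underside.
- tape_rule: Bystander: loose tape measure, 36 x 93 x 68 mm high. Origin: centre of its underside.
- oil_can: Bystander: loose pump oil can with a thin bent spout, 62 x 84 x 162 mm high, on the bench behind the turntable. Origin: centre of its underside.

How it is judged:
By the outcome, as a careful person would: the job done as asked, in the order asked, and still so for the second after the job is handed in, with the robot touching nothing.
It also fails if it takes over 64 s, if anything falls off the work surface, if the arm or the gripper's body presses on something with over 40 N, if the wrist force passes 120 N, or if a joint passes its speed limit or range.

ROBOT

A 6-joint arm with a two-finger parallel gripper is mounted at the origin on a cart in front of the work surface, level with it; the furniture and walls round the work are solid. World frame = base frame: x ahead of the robot, y to its left, z up, the work surface at z = 0. Lengths are in mm, angles in rad, forces in N, time in s.
With the tool pointing down it reaches from about 325 to 750 mm from the base axis. Payload 7.6 kg.
Tool frame: the origin (TCP) lies between the finger pads; the fingertips stand 22 mm ahead of it and the grasp point (between the pads) lies 3 mm ahead of it; z points along the fingers, y is the line along which they close (so a half turn about z gives the same grasp; the last joint's range is limited). The gripper opens to 85 mm and grips with 20 to 120 N. Pads are 22 mm wide; open, the fingers measure 114 mm over their backs; the gripper's body (76 mm by 85 mm) begins 54 mm behind the grasp point. The pads swing forward as they close: fully open they stand 13 mm farther back than shut.
Start: joints at [-1.259, 0.052, 1.401, -0, 1.689, -0.07], TCP at [195.635, -487.207, 253.323] pointing down, gripper open.
Joint ranges: [-2.9, 2.9], [-0.91, 2.17], [0.12, 2.37], [-1.06, 4.2], [0.26, 2.73], [-2.93, 2.93]. Speed limits (rad/s): [2.57, 2.57, 3.01, 3.14, 3.14, 3.14].

INTERFACE

Orientations are given as a rotation vector (axis times angle).
In Python, from rig import r, vision gives the robot as it stands.
- The arm moves only by the shell command python3 -m inch 'ROWS' [FORCE]. ROWS is a JSON object of lists of equal length, an entry for each row: "travel": the shift along the tool's x, y, z in m, a list of three; "twist": the turn, a rotation vector about the tool's x, y, z in degrees, a list of three; "fingers": the finger opening in m, from 0 to 0.0854. A call has 1 to 10 rows; each row shifts and turns the commanded pose from where the row before left it, along the tool's axes as they then stand; what a row does not reach is not made up. A row lasts 1/10 s, in which the tool goes at most 50 mm and 8.59 degrees, less where a joint would pass 70% of its speed; a pose out of reach is approached as far as the arm can. A call is refused whole if a number of a shift passes 0.05 or a number of a turn 8.59, either way. A call with a gripper value outside its range is refused whole. The fingers move at their own pace and stop on an object; FORCE is the grip in N (left out, the last holds). Time passes only in rows, so rows that do not move let the fingers close. It gives the time, the measured TCP pose, the force, the opening and the grip force at its end, in the units of the state.
- r.observe(): the state, without advancing time (a new reading comes with each control period).
- vision.grab_frame(name): name is "scene" or "top" or "wrist"; returns a dict with "frame" (420x560x3 uint8, red, green, blue), "fx", "fy", "cx", "cy" (pixels), "dist_coeffs" ([k1, k2, p1, p2, k3] as OpenCV has them; the pictures are not rectified), "extrinsics" (4x4, takes a point from world to camera coordinates); the wrist camera has in their place "T_tool_cam" (4x4, takes a point from camera to tool coordinates, whose origin is the TCP and whose axes are the flange's). Camera axes: x right, y down, z forward; pixel columns grow to the right and rows downward; lengths in mm; the calibration is good to about 2 mm. A picture is of the moment at which its call begins: read the wrist's pose just before it. There is no depth.
- r.sign_off(): hands the job in; it is judged then, once.
The state is a dict: "time_s": time; "qpos": joint angles; "dq": joint speeds; "tau": joint torques, N m; "eef_pos": TCP position; "tool_rot": TCP orientation; "contact_force": force on the tool from outside, world axes, zero at the start; "moment": the same for the moment, N m; "finger_gap": opening from 0.0 (shut) to 1.0 (fully open); "gripper_force": force on a finger pad.
Only numpy, scipy, OpenCV 4.12 (cv2) and the standard library are available. Lean on these libraries where they do the work, as an engineer would, in place of code of your own. Each camera call takes 0.05 s, during which the arm holds its last target. There are 200 camera calls.

## Working session

There is one attempt and no reset: what is moved stays moved. The work goes in short steps, Python scripts to look and compute and a shell command to move; the robot and the scene stay as the last step left them, time stands still between calls to the robot, and variables do not carry over. Pictures are saved under pics/ and viewed, at most 15 in all, crops included, and the job is handed in when it is done.

```bash
mkdir -p pics; ls
python3 - <<'E'
from rig import r, vision
import cv2, pickle, numpy as np
o=r.observe(); print(o)
d={}
for n in ["scene","top"]:
    f=vision.grab_frame(n); d[n]=f
    cv2.imwrite(f"pics/{n}0.png",f["frame"][:,:,::-1])
    print(n,f["fx"],f["fy"],f["cx"],f["cy"],f["dist_coeffs"]); print(np.round(f["extrinsics"],3))
pickle.dump(d,open("d0.pkl","wb"))
E
```

```text
pics
{'time_s': 0.0, 'qpos': array([-1.25927861e+00,  5.28018924e-02,  1.40172118e+00, -6.81022566e-06,
        1.68860331e+00, -7.03098867e-02]), 'dq': array([-0.00122669,  0.00033648, -0.00147173, -0.00045157, -0.00134516,
        0.00114294]), 'tau': array([ 9.02253705e-04, -3.81662178e+01, -3.60188806e+01, -3.41775717e-05,
        6.10724630e-03, -1.06087273e-05]), 'eef_pos': array([ 195.55669098, -486.93119352,  252.49244513]), 'tool_rot': array([-3.08301992e+00, -5.95846608e-01,  3.00253887e-04]), 'contact_force': array([0.78710423, 0.5531691 , 0.4848274 ]), 'moment': array([ 0.00347042,  0.01220492, -0.00931533]), 'gripper_force': 0.0, 'finger_gap': 1.0016438046066756}
scene 413.860277334945 413.860277334945 281.29098566971226 205.79423663335317 [-0.11235563  0.          0.          0.          0.        ]
[[-7.71000e-01 -6.36000e-01  5.00000e-03  2.71125e+02]
 [-4.19000e-01  5.02000e-01 -7.56000e-01  3.80392e+02]
 [ 4.79000e-01 -5.85000e-01 -6.54000e-01  8.29623e+02]
 [ 0.00000e+00  0.00000e+00  0.00000e+00  1.00000e+00]]
top 384.5981122528833 384.5981122528833 274.2868204069219 206.42546419012905 [0.01786905 0.         0.         0.         0.        ]
[[ 2.000000e-03 -1.000000e+00 -3.000000e-03 -1.493210e+02]
 [-9.920000e-01 -1.000000e-03 -1.270000e-01  5.003450e+02]
 [ 1.270000e-01  3.000000e-03 -9.920000e-01  1.057303e+03]
 [ 0.000000e+00  0.000000e+00  0.000000e+00  1.000000e+00]]
```

View pics/scene0.png

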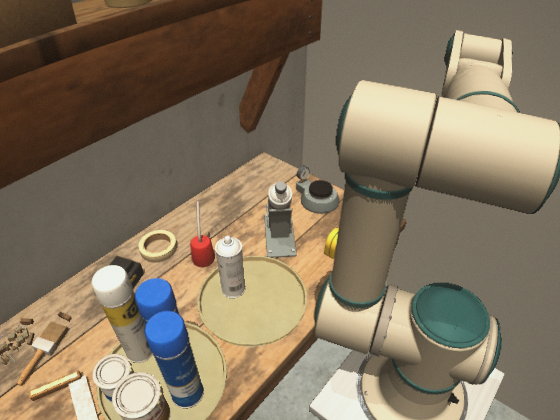

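View pics/top0.png

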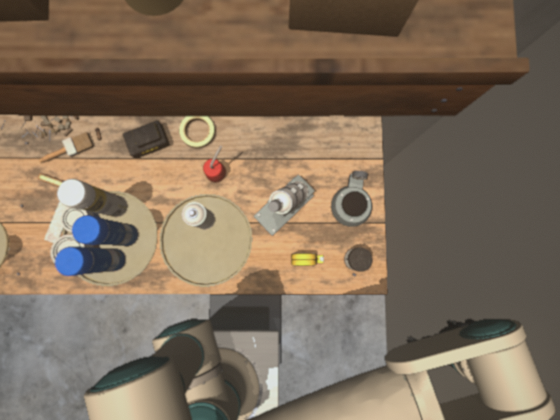

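The scene view shows the white short can at about (231,265) on the right-hand dish, the cradle at (280,225) and the stand at (320,195). In the top view the can is at (195,213), the cradle at (287,203), the stand at (352,205), the tape rule at (307,259) and the jar at (359,259).

```bash
cat > h.py <<'E'
import numpy as np, cv2, pickle
def K(f): return np.array([[f["fx"],0,f["cx"]],[0,f["fy"],f["cy"]],[0,0,1.]])
def ray(f,uv,E=None):
    E=np.array(f["extrinsics"]) if E is None else E
    p=cv2.undistortPoints(np.array([[uv]],float),K(f),np.array(f["dist_coeffs"]))[0,0]
    R=E[:3,:3]; c=-R.T@E[:3,3]; d=R.T@np.array([p[0],p[1],1.]); return c,d/np.linalg.norm(d)
def onz(f,uv,z,E=None):
    c,d=ray(f,uv,E); return c+d*(z-c[2])/d[2]
def cross(a,b):
    (c1,d1),(c2,d2)=a,b
    s=np.linalg.lstsq(np.stack([d1,-d2],1),c2-c1,rcond=None)[0]
    p,q=c1+s[0]*d1,c2+s[1]*d2; return (p+q)/2,np.linalg.norm(p-q)
def proj(f,P,E=None):
    E=np.array(f["extrinsics"]) if E is None else E
    return cv2.projectPoints(np.array(P,float).reshape(-1,3),cv2.Rodrigues(E[:3,:3])[0],E[:3,3],K(f),np.array(f["dist_coeffs"]))[0].reshape(-1,2)
E
python3 - <<'E'
from h import *
d=pickle.load(open("d0.pkl","rb"))
t=d["top"]["frame"][150:290,160:400]; s=d["scene"]["frame"][150:310,190:360]
a=cv2.resize(t,None,fx=3.3,fy=3.3,interpolation=cv2.INTER_CUBIC)
cv2.imwrite("pics/t1.png",a[:,:,::-1])
b=cv2.resize(s,None,fx=3.7,fy=3.7,interpolation=cv2.INTER_CUBIC)
cv2.imwrite("pics/s1.png",b[:,:,::-1])
T=d["top"]
for n,uv,z in [("can nozzle",(195,213),193),("stand pad",(352,205),55),("dish",(207,240),10),("cradle plate corners",(256,216),3),("",(275,232),3),("",(314,189),3),("",(296,178),3),("jar",(359,259),80),("tape",(307,259),68),("oil",(213,170),60)]:
    print(n,onz(T,uv,z).round(0))
# pad: dark blob
g=T["frame"].max(2); 
for thr in (45,60,75):
    m=(g<thr).astype(np.uint8); m[:180]=0;m[230:]=0;m[:,:325]=0;m[:,380:]=0
    n,l,st,c=cv2.connectedComponentsWithStats(m); i=1+st[1:,4].argmax(); print(thr,st[i],c[i],onz(T,c[i],55.5).round(1))
E
```

```text
can nozzle [464.  41. 193.]
stand pad [ 502. -364.   55.]
dish [406.  44.  10.]
cradle plate corners [476. -96.   3.]
 [ 430. -151.    3.]
 [ 556. -264.    3.]
 [ 588. -212.    3.]
jar [ 354. -374.   80.]
tape [ 354. -237.   68.]
oil [599.  23.  60.]Traceback (most recent call last):
  File "<stdin>", line 15, in <module>
ValueError: attempt to get argmax of an empty sequence
```

View pics/t1.png

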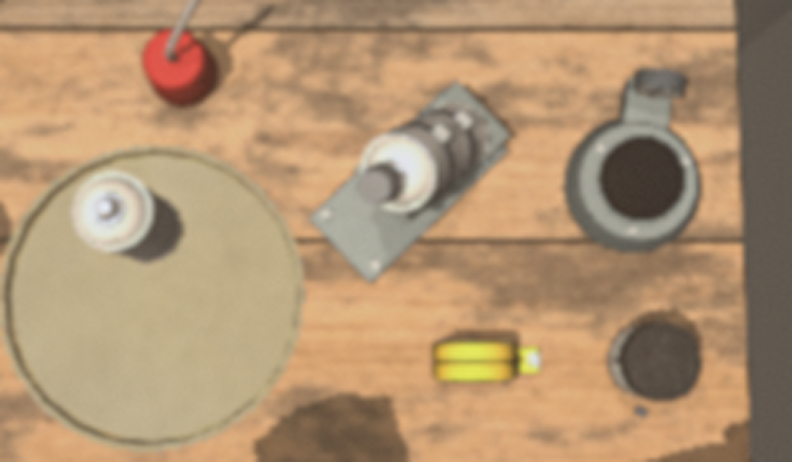

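View pics/s1.png

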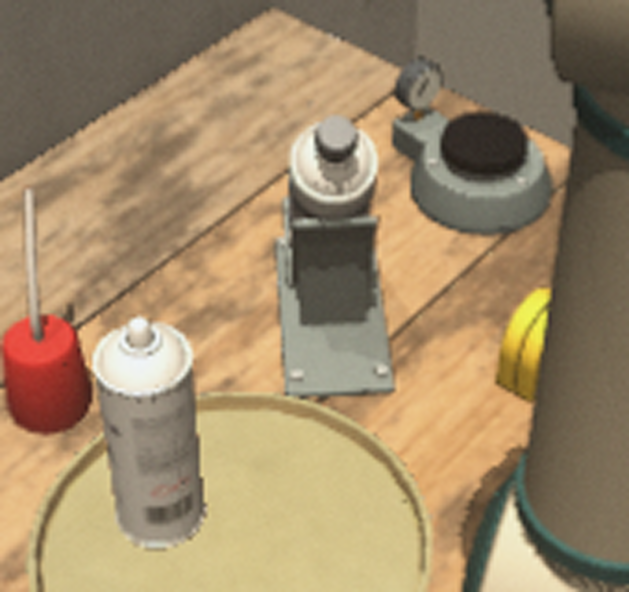

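The crops show, in 3.3x top crop pixels: plate corners (310,217), (373,281), (513,132), (458,83); cap (378,183); pad (643,178); spray nozzle (107,208). In the 3.7x scene crop: cap (337,133), pad (485,143), nozzle (139,327).

Run:
```python
from h import *
d=pickle.load(open("d0.pkl","rb")); T,S=d["top"],d["scene"]
t=lambda u,v:((u+.5)/3.3-.5+160,(v+.5)/3.3-.5+150)
s=lambda u,v:((u+.5)/3.7-.5+190,(v+.5)/3.7-.5+150)
for n,a,b in [("cap",(378,183),(337,133)),("pad",(643,178),(485,143)),("nozzle",(107,208),(139,327))]:
    p,e=cross(ray(T,t(*a)),ray(S,s(*b))); print(n,p.round(1),e.round(1))
print("padz",onz(T,t(643,178),55.5).round(1),onz(S,s(485,143),55.5).round(1))
print("nozz",onz(T,t(107,208),193).round(1),onz(S,s(139,323),193).round(1))
C=np.array([onz(T,t(*c),6) for c in [(310,217),(373,281),(513,132),(458,83)]]); print(C.round(0))
print([np.linalg.norm(C[i]-C[(i+1)%4]).round(0) for i in range(4)])
o=C.mean(0); x=(C[2]+C[3]-C[0]-C[1]); x/=np.linalg.norm(x); yaw=np.arctan2(x[1],x[0])
Rz=cv2.Rodrigues(np.array([0,0,yaw]))[0]; o[2]=0; foot=o+Rz@[60,0,34]; ax=Rz@[-np.sin(.5),0,np.cos(.5)]
print("o",o.round(1),"yaw",yaw,"foot",foot.round(1),"ax",ax.round(3))
for L in (196,202,208): print(L,(foot+L*ax).round(1),proj(T,foot+L*ax),proj(S,foot+L*ax))
print("obs cap",t(378,183),s(337,133))
```

```text
cap [ 480.4 -149.8  203. ] 3.5
pad [ 505.9 -373.6   45.1] 3.0
nozzle [465.1  49.9 185.4] 0.7
padz [ 505.8 -370.6   55.5] [ 497.5 -363.2   55.5]
nozz [464.5  48.5 193. ] [461.2  52.4 193. ]
[[ 478.  -89.    6.]
 [ 422. -144.    6.]
 [ 553. -267.    6.]
 [ 597. -219.    6.]]
[np.float64(79.0), np.float64(180.0), np.float64(65.0), np.float64(177.0)]
o [ 512.5 -179.7    0. ] yaw -0.7900276696306995 foot [ 554.7 -222.4   34. ] ax [-0.337  0.341  0.878]
196 [ 488.6 -155.6  206. ] [[277.05742365 202.13595123]] [[278.96396563 182.07826348]]
202 [ 486.5 -153.6  211.3] [[276.20194879 202.6759745 ]] [[279.06883865 181.08893917]]
208 [ 484.5 -151.5  216.5] [[275.33611077 203.22253893]] [[279.17487487 180.08870235]]
obs cap (274.1969696969697, 205.10606060606062) (280.7162162162162, 185.5810810810811)
```

```bash
cat >> h.py <<'E'
def go(pos,R=None,yaw=None):
    "total tool-frame shift (m) and turn (deg) to a goal"
    from rig import r
    o=r.observe(); R0=cv2.Rodrigues(np.array(o["tool_rot"]))[0]
    print("now",o["time_s"],np.round(o["eef_pos"],1),"x",R0[:,0].round(3),"y",R0[:,1].round(3),"z",R0[:,2].round(3),"F",np.round(o["contact_force"],1),"gap",o["finger_gap"])
    v=R0.T@(np.array(pos)-o["eef_pos"])/1000
    print("shift",v.round(4))
    if R is not None: print("turn",np.degrees(cv2.Rodrigues(R0.T@R)[0].ravel()).round(2))
    return v
E
python3 - <<'E'
from h import *
from rig import vision
go([430,-290,330])
f=vision.grab_frame("wrist"); print({k:np.round(v,3) for k,v in f.items() if k!="frame"})
E
```

```text
now 0.1 [ 195.6 -487.   252.6] x [0.928 0.373 0.   ] y [ 0.373 -0.928 -0.001] z [-0.     0.001 -1.   ] F [ 0.5 -0.9  0.6] gap 1.0003172053776448
shift [ 0.291  -0.0955 -0.0773]
{'fx': np.float64(370.631), 'fy': np.float64(370.631), 'cx': np.float64(280.899), 'cy': np.float64(211.272), 'dist_coeffs': array([-0.015,  0.   ,  0.   ,  0.   ,  0.   ]), 'T_tool_cam': array([[ 0.00000e+00, -9.63000e-01, -2.68000e-01,  6.65440e+01],
       [ 1.00000e+00,  1.00000e-03, -1.00000e-03,  7.30000e-01],
       [ 1.00000e-03, -2.68000e-01,  9.63000e-01, -1.20593e+02],
       [ 0.00000e+00,  0.00000e+00,  0.00000e+00,  1.00000e+00]])}
```

```bash
python3 -m inch '{"travel":[[0.03,-0.01,-0.02],[0.045,-0.014,-0.01],[0.045,-0.014,-0.01],[0.045,-0.014,-0.01],[0.045,-0.014,-0.01],[0.045,-0.014,-0.01],[0.045,-0.014,0],[0.035,-0.005,0],[0,0,0]],"twist":[[0,0,0],[0,0,0],[0,0,0],[0,0,0],[0,0,0],[0,0,0],[0,0,0],[0,0,0],[0,0,0]],"fingers":[0,0,0,0,0,0,0,0,0]}' 30
python3 - <<'E'
from h import *
from rig import r,vision
o=r.observe(); f=vision.grab_frame("wrist")
print(o["time_s"],o["eef_pos"],o["tool_rot"])
pickle.dump((o,f),open("w1.pkl","wb")); cv2.imwrite("pics/w1.png",cv2.resize(f["frame"],(800,600))[:,:,::-1])
E
```

```text
time_s: 1.05
eef_pos: [472.2, -267.8, 322.3]
tool_rot: [-3.082, -0.604, 0.0]
contact_force: [0.2, -0.2, -0.9]
finger_gap: 0.001
gripper_force: 0.0
1.05 [ 472.20489659 -267.81579637  322.33128359] [-3.08154340e+00 -6.03539279e-01  4.93274199e-04]
```

View pics/w1.png

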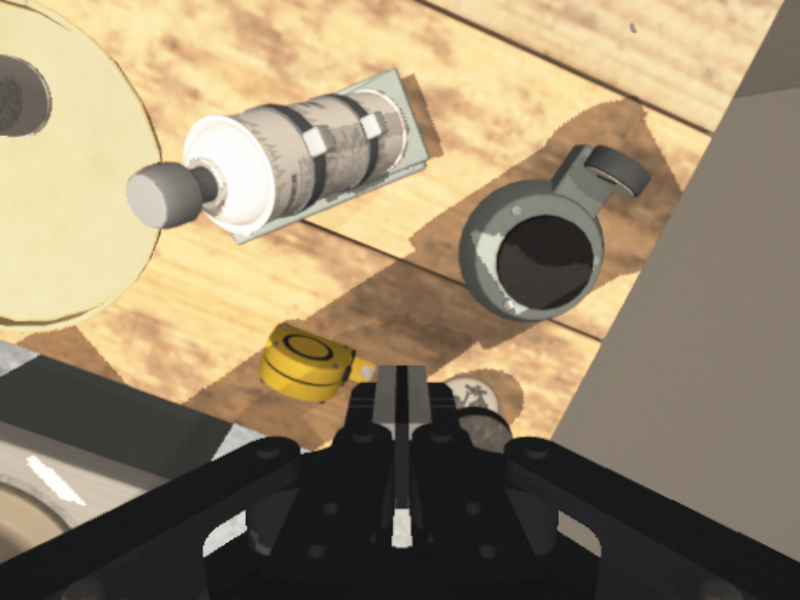

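The wrist picture (800x600) shows the cap's flat top at (149,201), the pad at (546,262), the jar partly under the fingers at (477,415), plate corners at (396,69), (428,160) and (240,242), and the tape rule at (305,360).

```bash
cat >> h.py <<'E'
def wE(o,f):
    T=np.eye(4); T[:3,:3]=cv2.Rodrigues(np.array(o["tool_rot"]))[0]; T[:3,3]=o["eef_pos"]
    return np.linalg.inv(T@np.array(f["T_tool_cam"]))
E
python3 - <<'E'
from h import *
o,f=pickle.load(open("w1.pkl","rb")); E=wE(o,f)
d=pickle.load(open("d0.pkl","rb")); T,S=d["top"],d["scene"]
w=lambda u,v:((u+.5)*.7-.5,(v+.5)*.7-.5)
t=lambda u,v:((u+.5)/3.3-.5+160,(v+.5)/3.3-.5+150)
s=lambda u,v:((u+.5)/3.7-.5+190,(v+.5)/3.7-.5+150)
print("pad",onz(f,w(546,262),55.5,E).round(1))
for n,uv in [("padL",(497,260)),("padR",(594,262)),("padT",(546,214)),("padB",(546,312))]: print(n,onz(f,w(*uv),55.5,E).round(1))
cw=ray(f,w(149,201),E)
for z in (200,206,211): print("cap",onz(f,w(149,201),z,E).round(1),onz(T,t(378,183),z).round(1),onz(S,s(337,133),z).round(1))
for n,r2 in [("wt",ray(T,t(378,183))),("ws",ray(S,s(337,133)))]: print(n,*[np.round(q,1) for q in cross(cw,r2)])
for uv in [(396,69),(428,160),(240,242)]: print("plate",onz(f,w(*uv),6,E).round(1))
print("topplate nearcorners",onz(T,t(310,217),6).round(1),onz(T,t(373,281),6).round(1))
# housing circle
print("gauge",onz(f,w(618,160),80,E).round(1))
E
```

```text
pad [ 503.4 -371.3   55.5]
padL [ 490.9 -336.8   55.5]
padR [ 516.9 -404.4   55.5]
padT [ 535.2 -355.5   55.5]
padB [ 468.5 -388.5   55.5]
cap [ 472.1 -144.3  200. ] [ 482.2 -148.8  200. ] [ 481.2 -153.5  200. ]
cap [ 473.6 -146.8  206. ] [ 481.4 -148.8  206. ] [ 476.4 -147.6  206. ]
cap [ 474.9 -148.8  211. ] [ 480.8 -148.8  211. ] [ 472.3 -142.7  211. ]
wt [ 478.3 -150.3  218.4] 4.2
ws [ 474.6 -146.8  207.3] 1.6
plate [ 591.  -214.7    6. ]
plate [ 538.2 -263.6    6. ]
plate [ 418.4 -144.5    6. ]
topplate nearcorners [477.6 -88.7   6. ] [ 421.7 -144.     6. ]
gauge [ 585.3 -376.9   80. ]
```

```bash
python3 -m inch '{"travel":[[0.009,-0.036,0.005],[0.009,-0.036,0.005],[0.009,-0.036,0.005],[0.009,-0.036,0.005],[0,0,0],[0,0,0],[0,0,0],[0,0,0],[0,0,0]],"twist":[[0,0,0],[0,0,0],[0,0,0],[0,0,0],[-6.65,2.66,0],[-6.65,2.66,0],[-6.65,2.66,0],[-6.65,2.66,0],[0,0,0]],"fingers":[0,0,0,0,0,0,0,0,0]}'
python3 - <<'E'
from h import *
from rig import r,vision
o=r.observe(); f=vision.grab_frame("wrist")
print(o["qpos"].round(2)); go([450,-120,280])
pickle.dump((o,f),open("w2.pkl","wb")); cv2.imwrite("pics/w2.png",cv2.resize(f["frame"],(800,600))[:,:,::-1])
E
```

```text
time_s: 2.0
eef_pos: [447.8, -123.1, 302.1]
tool_rot: [2.647, 0.513, 0.372]
contact_force: [-0.9, 0.0, -0.9]
finger_gap: -0.0
gripper_force: 0.0
[-0.19 -0.43  1.78 -0.29  1.37  0.99]
now 2.05 [ 448.3 -123.3  302.9] x [0.897 0.406 0.177] y [ 0.295 -0.846  0.444] z [ 0.33  -0.346 -0.878] F [-0.1 -0.2 -0.3] gap -0.000775083155826017
shift [-0.0012 -0.0125  0.0195]
```

View pics/w2.png

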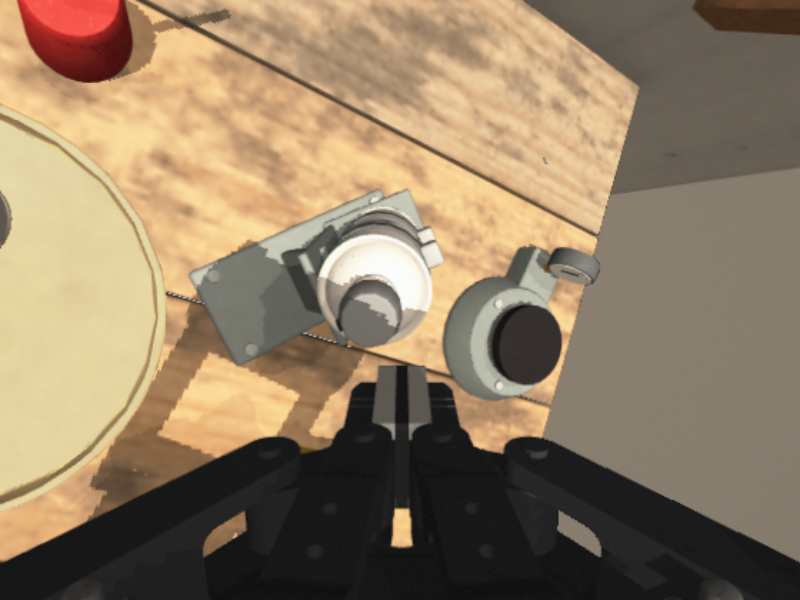

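This view shows the cap's flat top centred near (368,317), the shoulder near (375,290), and the fingers shut below at (401,370).

Run:
```python
from h import *
o,f=pickle.load(open("w2.pkl","rb")); E=wE(o,f)
o1,f1=pickle.load(open("w1.pkl","rb")); E1=wE(o1,f1)
d=pickle.load(open("d0.pkl","rb")); T,S=d["top"],d["scene"]
w=lambda u,v:((u+.5)*.7-.5,(v+.5)*.7-.5)
a=ray(f,w(368,317),E); b=ray(f1,w(149,201),E1); s=ray(S,(280.7,185.6)); t=ray(T,(274.2,205.1))
for n,q in (("w1",b),("s",s),("t",t)): print(n,*[np.round(v,1) for v in cross(a,q)])
# least squares all rays
A=np.zeros((3,3));B=np.zeros(3)
for c,dd in (a,b,s,t): M=np.eye(3)-np.outer(dd,dd);A+=M;B+=M@c
p=np.linalg.solve(A,B); print("all",p.round(1))
R=cv2.Rodrigues(o["tool_rot"])[0]
for p in (p,cross(a,b)[0]): print("tool frame",(R.T@(p-o["eef_pos"])).round(1))
for c in [(190,272),(240,363),(410,189)]: print(onz(f,w(*c),6,E).round(1))
print("pad",onz(f,w(528,344),55.5,E).round(1))
```

```text
w1 [ 474.7 -147.1  207.3] 1.5
s [ 475.5 -146.8  207. ] 0.4
t [ 478.4 -148.2  206. ] 6.2
all [ 476.7 -147.6  207.3]
tool frame [ -0.9 -13.  101.3]
tool frame [ -2.4 -14.1 100.4]
[473.3 -88.5   6. ]
[ 418.5 -143.6    6. ]
[ 599.7 -235.5    6. ]
pad [ 502.  -366.7   55.5]
```

```bash
python3 -m inch '{"travel":[[-0.0015,-0.0135,0],[0,0,0.02],[0,0,0.02],[0,0,0.015],[0,0,0.01],[0,0,0.005],[0,0,0]],"twist":[[0,0,0],[0,0,0],[0,0,0],[0,0,0],[0,0,0],[0,0,0],[0,0,0]],"fingers":[0,0,0,0,0,0,0]}'
python3 - <<'E'
from h import *
from rig import r,vision
o=r.observe(); f=vision.grab_frame("wrist")
go([475.5,-147,207])
pickle.dump((o,f),open("w3.pkl","wb")); cv2.imwrite("pics/w3.png",cv2.resize(f["frame"][130:320,180:400],(800,600*800*190//(220*600)))[:600,:,::-1])
E
```

```text
time_s: 2.75
eef_pos: [467.2, -137.1, 235.2]
tool_rot: [2.649, 0.511, 0.371]
contact_force: [0.1, 1.0, 0.2]
finger_gap: -0.001
gripper_force: 0.0
now 2.8 [ 467.3 -137.   235.8] x [0.897 0.405 0.178] y [ 0.294 -0.846  0.445] z [ 0.331 -0.347 -0.878] F [-0.3 -0.7  0.8] gap 0.0018661811695927647
shift [-0.0018 -0.002   0.0315]
```

View pics/w3.png

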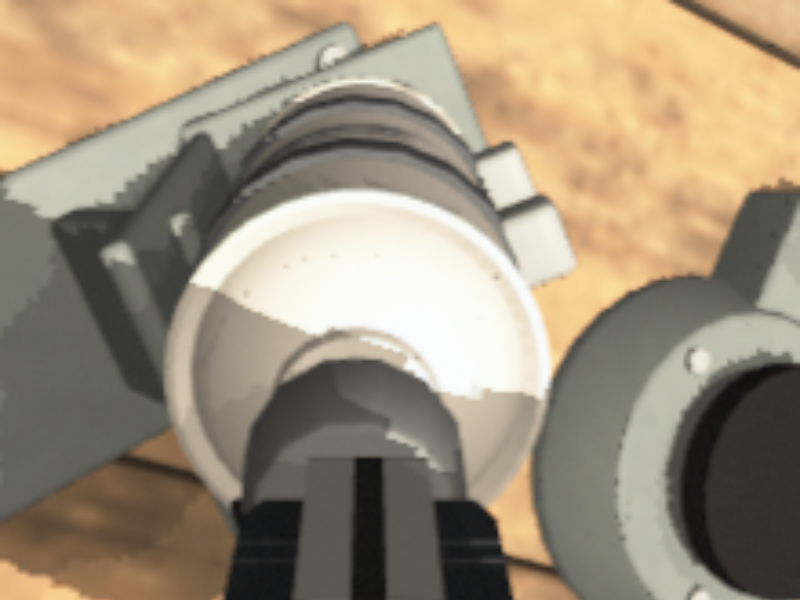

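The cap is centred about 2 mm to the tool's -y side of the fingers (355 vs 369 px), with the tips about 9 mm short of it. I'll centre and feel forward.

```bash
Z='[0,0,0]'; python3 -m inch '{"travel":[[-0.002,-0.002,0.004],[0,0,0.001],[0,0,0.001],[0,0,0]],"twist":[[0,0,0],[0,0,0],[0,0,0],[0,0,0]],"fingers":[0,0,0,0]}'
for i in 1 2; do :; done
python3 -m inch '{"travel":[[0,0,0.001],[0,0,0.001],[0,0,0]],"twist":[[0,0,0],[0,0,0],[0,0,0]],"fingers":[0,0,0]}'
python3 -m inch '{"travel":[[0,0,0.001],[0,0,0.001],[0,0,0]],"twist":[[0,0,0],[0,0,0],[0,0,0]],"fingers":[0,0,0]}'
```

```text
time_s: 3.2
eef_pos: [466.9, -138.1, 229.2]
tool_rot: [2.647, 0.512, 0.373]
contact_force: [-0.2, -0.2, 0.4]
finger_gap: -0.004
gripper_force: 0.0
time_s: 3.5
eef_pos: [467.6, -138.8, 227.6]
tool_rot: [2.647, 0.512, 0.373]
contact_force: [-3.5, 1.2, 2.3]
finger_gap: -0.001
gripper_force: 1.7
time_s: 3.8
eef_pos: [468.3, -139.5, 225.8]
tool_rot: [2.647, 0.512, 0.373]
contact_force: [-3.2, 1.4, 4.7]
finger_gap: 0.0
gripper_force: 2.6
```

```bash
python3 -m inch '{"travel":[[0,0,0.001],[0,0,0.001],[0,0,0]],"twist":[[0,0,0],[0,0,0],[0,0,0]],"fingers":[0,0,0]}'
python3 -m inch '{"travel":[[0,0,0.001],[0,0,0.001],[0,0,0]],"twist":[[0,0,0],[0,0,0],[0,0,0]],"fingers":[0,0,0]}'
```

```text
time_s: 4.1
eef_pos: [469.0, -140.2, 224.0]
tool_rot: [2.647, 0.512, 0.373]
contact_force: [-3.4, 3.6, 4.9]
finger_gap: 0.002
gripper_force: 3.5
time_s: 4.4
eef_pos: [469.6, -140.9, 222.4]
tool_rot: [2.647, 0.512, 0.373]
contact_force: [-4.3, 3.0, 6.3]
finger_gap: -0.001
gripper_force: 4.3
```

```bash
python3 -m inch '{"travel":[[0,0,0.001],[0,0,0]],"twist":[[0,0,0],[0,0,0]],"fingers":[0,0]}'
python3 -m inch '{"travel":[[0,0,0.0007],[0,0,0]],"twist":[[0,0,0],[0,0,0]],"fingers":[0,0]}'
```

```text
time_s: 4.6
eef_pos: [469.8, -141.0, 222.1]
tool_rot: [2.648, 0.511, 0.373]
contact_force: [-9.6, 6.8, 10.8]
finger_gap: -0.002
gripper_force: 7.3
time_s: 4.8
eef_pos: [469.9, -141.1, 222.1]
tool_rot: [2.648, 0.511, 0.373]
contact_force: [-14.0, 10.5, 14.1]
finger_gap: 0.001
gripper_force: 10.4
```

```bash
python3 -m inch '{"travel":[[0,0,-0.003],[0,0,-0.004],[0,0,-0.01],[0,0,-0.03],[0,0,-0.035],[0,0,0],[0,0,0],[0,0,0],[0,0,0],[0,0,0]],"twist":[[0,0,0],[0,0,0],[0,0,0],[0,0,0],[0,0,0],[6.65,-2.66,0],[6.65,-2.66,0],[6.65,-2.66,0],[6.65,-2.66,0],[0,0,0]],"fingers":[0,0,0,0,0,0.085,0.085,0.085,0.085,0.085]}'
python3 -m inch '{"travel":[[0.02,-0.036,-0.004],[0.02,-0.036,-0.004],[0.02,-0.036,-0.004],[0.02,-0.036,-0.004],[0,0,0]],"twist":[[0,0,0],[0,0,0],[0,0,0],[0,0,0],[0,0,0]],"fingers":[0.085,0.085,0.085,0.085,0.085]}'
python3 - <<'E'
from h import *
from rig import r,vision
o=r.observe(); f=vision.grab_frame("wrist")
go([464,50,300]);print(o["qpos"].round(2))
pickle.dump((o,f),open("w4.pkl","wb")); cv2.imwrite("pics/w4.png",cv2.resize(f["frame"],(800,600))[:,:,::-1])
E
```

```text
time_s: 5.8
eef_pos: [443.4, -114.3, 291.3]
tool_rot: [-3.083, -0.592, 0.005]
contact_force: [-0.4, -0.0, 0.5]
finger_gap: 0.849
gripper_force: 0.0
time_s: 6.3
eef_pos: [463.3, 54.3, 309.0]
tool_rot: [3.082, 0.605, 0.005]
contact_force: [0.5, -0.1, -0.9]
finger_gap: 1.0
gripper_force: 0.0
now 6.35 [463.2  52.4 308.6] x [0.926 0.376 0.002] y [ 0.376 -0.926  0.002] z [ 0.002 -0.001 -1.   ] F [-0.3 -0.3 -0.5] gap 0.9913271540936309
shift [-0.0001  0.0025  0.0086]
[ 0.04 -0.12  1.46 -0.    1.8   1.22]
```

View pics/w4.png

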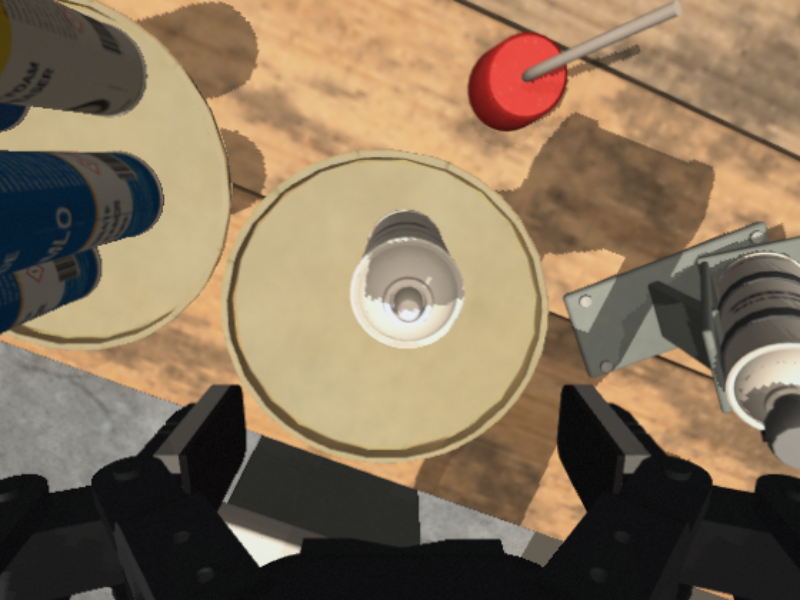

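The spray can's nozzle tip is at (406,306) and its shoulder rim is centred near (407,292); its space between the fingers is clear.

Run:
```python
from h import *
o,f=pickle.load(open("w4.pkl","rb")); E=wE(o,f)
w=lambda u,v:((u+.5)*.7-.5,(v+.5)*.7-.5)
R=cv2.Rodrigues(o["tool_rot"])[0]
for uv,z in [((406,306),193),((407,292),168)]:
    p=onz(f,w(*uv),z,E); print(p.round(1),(R.T@(p-o["eef_pos"])).round(1))
a=onz(f,w(351,292),168,E);b=onz(f,w(463,292),168,E);print(np.linalg.norm(a-b))
d=pickle.load(open("d0.pkl","rb"))
print(cross(ray(f,w(406,306),E),ray(d["scene"],(227.3,238))))
```

```text
[463.6  51.4 193. ] [ -1.2   2.6 116. ]
[464.2  50.9 168. ] [ -0.9   3.3 141. ]
57.135474073884126
(array([462.4352517 ,  51.09394107, 188.07271193]), np.float64(0.5661505556025229))
```

```bash
python3 -m inch '{"travel":[[-0.001,0.003,0.01],[0,0,0.04],[0,0,0.04],[0,0,0.03],[0,0,0.02],[0,0,0.018],[0,0,0],[0,0,0],[0,0,0]],"twist":[[0,0,0],[0,0,0],[0,0,0],[0,0,0],[0,0,0],[0,0,0],[0,0,0],[0,0,0],[0,0,0]],"fingers":[0.085,0.085,0.085,0.085,0.085,0.085,0.085,0.055,0.055]}' 60
python3 -m inch '{"travel":[[0,0,0],[0,0,0],[0,0,0]],"twist":[[0,0,0],[0,0,0],[0,0,0]],"fingers":[0.055,0.055,0.055]}'
```

```text
time_s: 7.25
eef_pos: [464.2, 46.7, 151.7]
tool_rot: [3.084, 0.595, 0.003]
contact_force: [1.0, 0.5, 1.5]
finger_gap: 0.686
gripper_force: 1.7
time_s: 7.55
eef_pos: [464.4, 47.2, 152.1]
tool_rot: [3.084, 0.596, 0.004]
contact_force: [-2.3, 0.4, 5.5]
finger_gap: 0.668
gripper_force: 64.4
```

```bash
python3 -m inch '{"travel":[[0,0,-0.01],[0,0,-0.03],[0,0,-0.04],[0,0,-0.04],[0,0,-0.02],[-0.03,0.02,0],[-0.03,0.02,0],[-0.03,0.02,0],[-0.03,0.02,0],[-0.03,0.02,0]],"twist":[[0,0,0],[0,0,0],[0,0,0],[0,0,0],[0,0,0],[0,0,0],[0,0,0],[0,0,0],[0,0,0],[0,0,0]],"fingers":[0.055,0.055,0.055,0.055,0.055,0.055,0.055,0.055,0.055,0.055]}'
python3 -m inch '{"travel":[[-0.008,0.038,0],[-0.008,0.038,0],[-0.008,0.038,0],[-0.008,0.038,0],[-0.008,0.038,0],[-0.008,0.038,0],[0,0,0]],"twist":[[0,0,0],[0,0,0],[0,0,0],[0,0,0],[0,0,0],[0,0,0],[0,0,0]],"fingers":[0.055,0.055,0.055,0.055,0.055,0.055,0.055]}'
python3 - <<'E'
from h import *
from rig import r,vision
go([503.5,-370,290])
t=vision.grab_frame("top")
cv2.imwrite("pics/t2.png",cv2.resize(t["frame"][150:300,160:410],(800,480),interpolation=cv2.INTER_CUBIC)[:,:,::-1])
E
```

```text
time_s: 8.55
eef_pos: [360.5, -102.4, 290.5]
tool_rot: [3.084, 0.597, -0.001]
contact_force: [0.8, -0.1, -3.5]
finger_gap: 0.665
gripper_force: 65.5
time_s: 9.25
eef_pos: [401.6, -334.3, 288.5]
tool_rot: [-3.084, -0.59, 0.005]
contact_force: [-1.2, 0.4, -3.6]
finger_gap: 0.667
gripper_force: 66.7
now 9.25 [ 401.6 -334.3  288.5] x [ 0.929  0.369 -0.002] y [ 0.369 -0.929 -0.002] z [-0.003  0.001 -1.   ] F [-1.2  0.4 -3.6] gap 0.6673073729198649
shift [ 0.0815  0.0708 -0.0018]
```

View pics/t2.png

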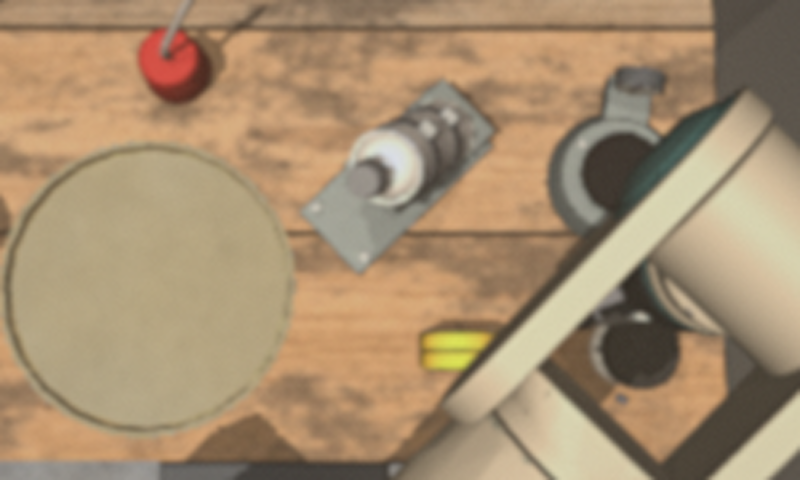

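The top view shows the dish empty, the can held under the arm and the oil can, cradle, tape and jar where they were. Next, above the stand.

```bash
python3 -m inch '{"travel":[[0.02,0.018,0.005],[0.02,0.018,0.015],[0.02,0.018,0.015],[0.022,0.0175,0.015],[0,0,0],[0,0,0]],"twist":[[0,0,0],[0,0,0],[0,0,0],[0,0,0],[0,0,0],[0,0,0]],"fingers":[0.055,0.055,0.055,0.055,0.055,0.055]}'
python3 - <<'E'
from h import *
from rig import r,vision
o=r.observe(); f=vision.grab_frame("wrist"); s=vision.grab_frame("scene")
go([504,-371,240])
pickle.dump((o,f,s),open("w5.pkl","wb"))
a=cv2.resize(f["frame"],(560,420)); b=cv2.resize(s["frame"][130:250,240:400],(240,180)); 
cv2.imwrite("pics/w5.png",np.hstack([a,np.vstack([b,np.zeros((240,240,3),np.uint8)])])[:,:,::-1])
E
```

```text
time_s: 9.9
eef_pos: [505.0, -365.7, 239.9]
tool_rot: [-3.083, -0.598, 0.002]
contact_force: [-0.3, -0.9, -1.7]
finger_gap: 0.671
gripper_force: 67.4
now 10.0 [ 504.7 -366.3  241.9] x [0.928 0.373 0.001] y [ 0.373 -0.928  0.001] z [ 0.001 -0.001 -1.   ] F [-0.2 -0.8 -2.4] gap 0.6690220685310044
shift [-0.0024  0.0041  0.0019]
```

View pics/w5.png

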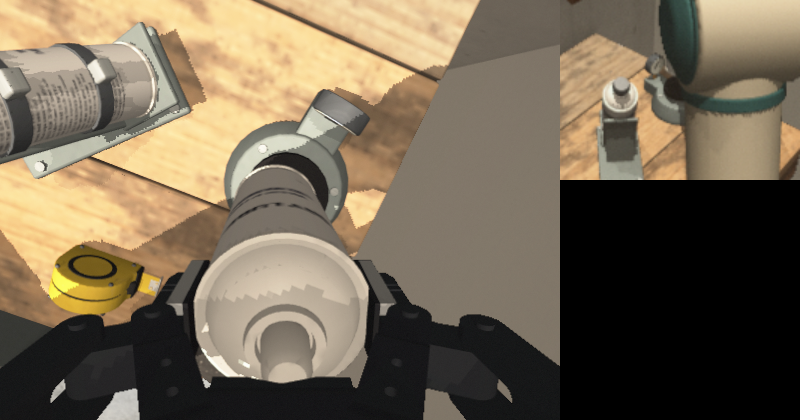

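The wrist picture shows the can upright in the grip with its foot rim's far edge at about (277,166), and black pad showing beyond it at (300,160); the gauge is clear at (342,112). One enlarged crop to get the rims.

Run:
```python
from h import *
o,f,s=pickle.load(open("w5.pkl","rb"))
c=f["frame"][120:240,210:360]; c=cv2.convertScaleAbs(c,alpha=1.6,beta=10)
cv2.imwrite("pics/w5c.png",cv2.resize(c,(750,600),interpolation=cv2.INTER_CUBIC)[:,:,::-1])
```

```text
(no output)
```

View pics/w5c.png

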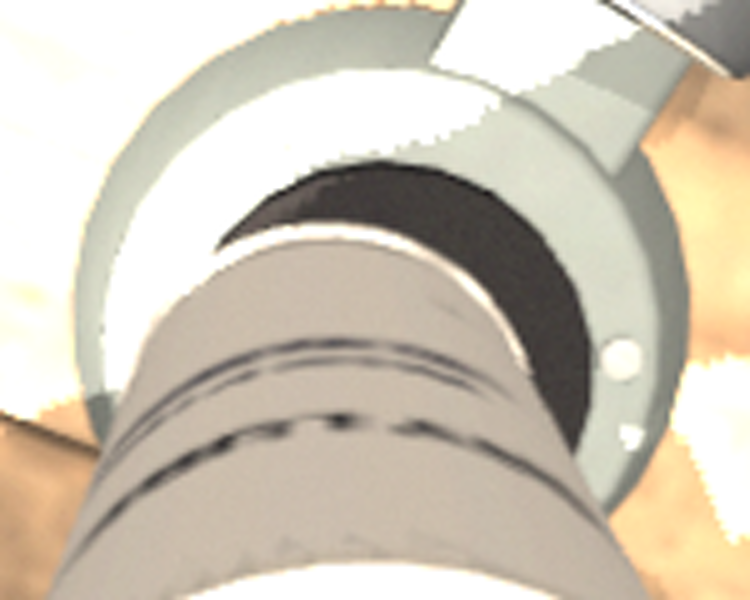

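Run:
```python
from h import *
from scipy.optimize import least_squares
o,f,s=pickle.load(open("w5.pkl","rb")); E=wE(o,f); R=cv2.Rodrigues(o["tool_rot"])[0]
w=lambda u,v:((u+.5)/5-.5+210,(v+.5)/5-.5+120)
def fit(n,pts,z,r=None):
    P=np.array([onz(f,w(*p),z,E)[:2] for p in pts])
    g=lambda q:np.hypot(*(P-q[:2]).T)-(q[2] if r is None else r)
    q=least_squares(g,[504,-370,40]).x; c=np.r_[q[:2],z]
    print(n,q.round(1),"rms",np.sqrt((g(q)**2).mean()).round(2),"tool",(R.T@(c-o["eef_pos"])).round(1))
top=[(105,330),(180,165),(250,105),(380,70),(505,98),(650,280),(660,340),(640,440)]
fit("housing top",top,34); 
base=[(75,300),(100,200),(180,90),(270,30),(430,8),(688,320),(670,420),(640,480)]
fit("housing base",base,0); fit("housing base",base,0,60)
fit("pad edge z34",[(218,245),(300,180),(375,160),(460,180)],34,36)
fit("pad edge right z55",[(540,240),(585,320),(590,390),(578,440)],55.5,36)
allp=[(218,245),(300,180),(375,160),(460,180),(540,240),(585,320),(590,390),(578,440)]
fit("pad all z55",allp,55.5,36); fit("pad all z55 free",allp,55.5)
foot=[(220,255),(280,232),(340,223),(400,235),(460,270),(500,315),(525,365)]
for z in (100,103,106): fit("foot",foot,z,30); 
fit("foot free",foot,103)
```

```text
housing top [ 502.3 -372.    49.7] rms 0.32 tool [ -4.5   5.2 205.9]
housing base [ 501.1 -373.2   60.8] rms 0.45 tool [ -6.1   5.9 239.9]
housing base [ 501.9 -373.1   40. ] rms 0.79 tool [ -5.3   6.2 239.9]
pad edge z34 [ 500.4 -372.3   40. ] rms 0.26 tool [ -6.4   4.8 205.9]
pad edge right z55 [ 502.  -370.9   40. ] rms 0.17 tool [ -4.5   4.  184.4]
pad all z55 [ 502.1 -371.    40. ] rms 0.48 tool [ -4.4   4.2 184.4]
pad all z55 free [ 503.1 -371.2   35.3] rms 0.36 tool [ -3.6   4.7 184.4]
foot [ 501.9 -363.    40. ] rms 0.2 tool [ -1.7  -3.5 139.9]
foot [ 502.2 -362.7   40. ] rms 0.24 tool [ -1.3  -3.6 136.9]
foot [ 502.6 -362.5   40. ] rms 0.28 tool [ -0.8  -3.7 133.9]
foot free [ 503.5 -362.7   28.9] rms 0.14 tool [ -0.   -3.1 136.9]
```

```bash
python3 -m inch '{"travel":[[-0.0035,0.0085,0.005],[0,0,0.01],[0,0,0.01],[0,0,0.008],[0,0,0.004],[0,0,0],[0,0,0]],"twist":[[0,0,0],[0,0,0],[0,0,0],[0,0,0],[0,0,0],[0,0,0],[0,0,0]],"fingers":[0.055,0.055,0.055,0.055,0.055,0.055,0.055]}'
python3 - <<'E'
from h import *
from rig import r,vision
o=r.observe(); f=vision.grab_frame("wrist"); E=wE(o,f); pickle.dump((o,f),open("w6.pkl","wb"))
go([504,-371,200])
c=f["frame"][100:240,200:370]; c=cv2.convertScaleAbs(c,alpha=1.6,beta=10)
cv2.imwrite("pics/w6.png",cv2.resize(c,(680,560),interpolation=cv2.INTER_CUBIC)[:,:,::-1])
E
```

```text
time_s: 10.7
eef_pos: [504.9, -375.9, 203.8]
tool_rot: [3.084, 0.596, 0.0]
contact_force: [0.2, -0.5, -4.3]
finger_gap: 0.667
gripper_force: 67.3
now 10.75 [ 505.  -376.   204.1] x [0.928 0.373 0.   ] y [ 0.373 -0.928  0.001] z [ 0.001 -0.001 -1.   ] F [ 0.5  0.2 -3.5] gap 0.6686413233727854
shift [ 0.0009 -0.005   0.0041]
```

View pics/w6.png

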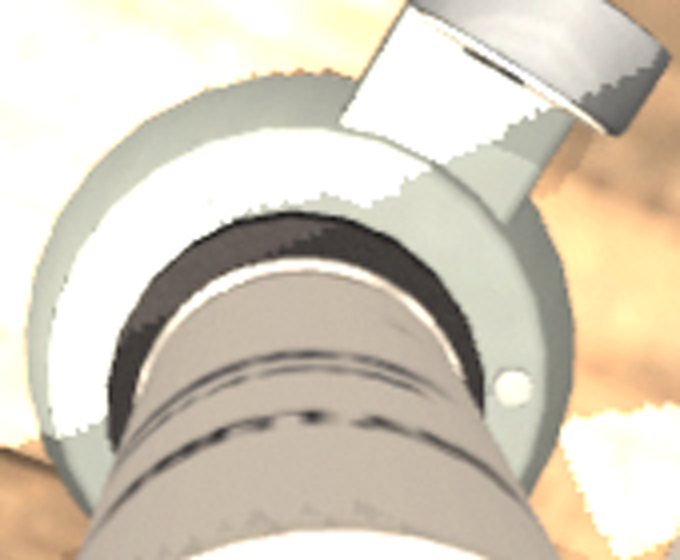

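The can's foot now sits in the middle of the black pad: pad edges at 108 and 483, foot edges at 137 and 462 (crop px). A quick fit checks the fore-aft direction.

Run:
```python
from h import *
from scipy.optimize import least_squares
o,f=pickle.load(open("w6.pkl","rb")); E=wE(o,f); R=cv2.Rodrigues(o["tool_rot"])[0]
w=lambda u,v:((u+.5)/4-.5+200,(v+.5)/4-.5+100)
def fit(n,pts,z,r=None):
    P=np.array([onz(f,w(*p),z,E)[:2] for p in pts])
    g=lambda q:np.hypot(*(P-q[:2]).T)-(q[2] if r is None else r)
    q=least_squares(g,[504,-370,40]).x; c=np.r_[q[:2],z]
    print(n,q.round(1),"rms",np.sqrt((g(q)**2).mean()).round(2),"tool",(R.T@(c-o["eef_pos"])).round(1))
fit("top",[(48,350),(80,255),(150,175),(220,140),(300,127),(430,160),(500,220),(545,320),(548,390),(530,460)],34)
fit("base",[(28,330),(50,240),(100,160),(180,100),(300,72),(550,240),(573,320),(570,400),(540,480)],0)
fit("foot",[(137,390),(160,340),(220,280),(305,258),(380,283),(430,325),(462,380)],66)
fit("foot29",[(137,390),(160,340),(220,280),(305,258),(380,283),(430,325),(462,380)],66,29)
```

```text
top [ 502.9 -371.9   50.1] rms 0.34 tool [ -0.4  -4.6 169.8]
base [ 500.6 -372.5   61.1] rms 0.4 tool [ -2.7  -4.8 203.8]
foot [ 502.2 -372.9   29.8] rms 0.33 tool [ -1.4  -3.9 137.8]
foot29 [ 503.2 -372.4   40. ] rms 0.48 tool [ -0.3  -3.9 137.8]
```

```bash
python3 -m inch '{"travel":[[0,0,0.003],[0,0,0.002],[0,0,0.001],[0,0,0.001],[0,0,0]],"twist":[[0,0,0],[0,0,0],[0,0,0],[0,0,0],[0,0,0]],"fingers":[0.055,0.055,0.055,0.055,0.055]}'
python3 -m inch '{"travel":[[0,0,0.001],[0,0,0.001],[0,0,0]],"twist":[[0,0,0],[0,0,0],[0,0,0]],"fingers":[0.055,0.055,0.055]}'
python3 -m inch '{"travel":[[0,0,0.001],[0,0,0.001],[0,0,0]],"twist":[[0,0,0],[0,0,0],[0,0,0]],"fingers":[0.055,0.055,0.055]}'
```

```text
time_s: 11.25
eef_pos: [504.8, -375.9, 196.3]
tool_rot: [-3.084, -0.596, 0.0]
contact_force: [-0.5, -0.7, -4.1]
finger_gap: 0.661
gripper_force: 67.4
time_s: 11.55
eef_pos: [504.9, -375.9, 195.0]
tool_rot: [3.084, 0.596, 0.001]
contact_force: [0.7, 0.1, -1.8]
finger_gap: 0.666
gripper_force: 67.5
time_s: 11.85
eef_pos: [505.0, -376.0, 193.2]
tool_rot: [3.084, 0.596, 0.001]
contact_force: [-0.9, 2.1, 2.9]
finger_gap: 0.667
gripper_force: 68.0
```

```bash
python3 -m inch '{"travel":[[0,0,0.0015],[0,0,0.0015],[0,0,0.001],[0,0,0]],"twist":[[0,0,0],[0,0,0],[0,0,0],[0,0,0]],"fingers":[0.055,0.055,0.055,0.055]}'
python3 -m inch '{"travel":[[0,0,0.001],[0,0,0.001],[0,0,0]],"twist":[[0,0,0],[0,0,0],[0,0,0]],"fingers":[0.055,0.055,0.055]}'
```

```text
time_s: 12.25
eef_pos: [505.0, -376.0, 189.1]
tool_rot: [3.084, 0.596, 0.001]
contact_force: [-1.4, 2.4, 5.9]
finger_gap: 0.667
gripper_force: 68.3
time_s: 12.55
eef_pos: [505.0, -376.0, 187.3]
tool_rot: [3.084, 0.596, 0.001]
contact_force: [-0.9, 1.6, 7.4]
finger_gap: 0.668
gripper_force: 68.5
```

```bash
python3 -m inch '{"travel":[[0,0,0.001],[0,0,0]],"twist":[[0,0,0],[0,0,0]],"fingers":[0.055,0.055]}'
```

```text
time_s: 12.75
eef_pos: [505.1, -376.0, 186.6]
tool_rot: [3.083, 0.596, 0.002]
contact_force: [-2.3, 2.9, 8.8]
finger_gap: 0.668
gripper_force: 68.6
```

```bash
python3 -m inch '{"travel":[[0,0,0.001],[0,0,0]],"twist":[[0,0,0],[0,0,0]],"fingers":[0.055,0.055]}'
python3 -m inch '{"travel":[[0,0,0.0005],[0,0,0]],"twist":[[0,0,0],[0,0,0]],"fingers":[0.055,0.055]}'
```

```text
time_s: 12.95
eef_pos: [505.1, -376.0, 185.7]
tool_rot: [3.083, 0.596, 0.002]
contact_force: [-1.6, 2.0, 8.4]
finger_gap: 0.667
gripper_force: 68.6
time_s: 13.15
eef_pos: [505.2, -375.9, 185.6]
tool_rot: [3.083, 0.596, 0.002]
contact_force: [-1.7, 4.2, 9.4]
finger_gap: 0.663
gripper_force: 68.8
```

```bash
python3 -m inch '{"travel":[[0,0,0.0005],[0,0,0]],"twist":[[0,0,0],[0,0,0]],"fingers":[0.055,0.055]}'
python3 -m inch '{"travel":[[0,0,0.0005],[0,0,0]],"twist":[[0,0,0],[0,0,0]],"fingers":[0.055,0.055]}'
```

```text
time_s: 13.35
eef_pos: [505.2, -375.9, 185.6]
tool_rot: [3.083, 0.596, 0.003]
contact_force: [-1.7, 4.1, 11.6]
finger_gap: 0.671
gripper_force: 69.0
time_s: 13.55
eef_pos: [505.3, -375.9, 185.5]
tool_rot: [3.083, 0.596, 0.003]
contact_force: [-3.1, 5.0, 12.9]
finger_gap: 0.669
gripper_force: 69.2
```

```bash
python3 -m inch '{"travel":[[0,0,0.0005],[0,0,0],[0,0,0],[0,0,0],[0,0,0],[0,0,0],[0,0,0],[0,0,0],[0,0,0],[0,0,0]],"twist":[[0,0,0],[0,0,0],[0,0,0],[0,0,0],[0,0,0],[0,0,0],[0,0,0],[0,0,0],[0,0,0],[0,0,0]],"fingers":[0.055,0.055,0.055,0.055,0.055,0.055,0.055,0.055,0.055,0.055]}'
python3 -m inch '{"travel":[[0,0,-0.0015],[0,0,-0.0015],[0,0,-0.0015],[0,0,-0.0015],[0,0,-0.0015],[0,0,-0.001],[0,0,-0.001],[0,0,0]],"twist":[[0,0,0],[0,0,0],[0,0,0],[0,0,0],[0,0,0],[0,0,0],[0,0,0],[0,0,0]],"fingers":[0.055,0.055,0.055,0.055,0.055,0.055,0.055,0.055]}'
python3 -m inch '{"travel":[[0,0,-0.001],[0,0,0]],"twist":[[0,0,0],[0,0,0]],"fingers":[0.055,0.055]}'
```

```text
time_s: 14.55
eef_pos: [505.3, -375.9, 185.4]
tool_rot: [3.082, 0.596, 0.004]
contact_force: [-3.0, 4.9, 14.4]
finger_gap: 0.666
gripper_force: 69.5
time_s: 15.35
eef_pos: [504.9, -376.0, 192.2]
tool_rot: [3.084, 0.596, 0.0]
contact_force: [-0.2, 0.8, 4.4]
finger_gap: 0.664
gripper_force: 68.1
time_s: 15.55
eef_pos: [504.8, -376.0, 193.0]
tool_rot: [3.084, 0.596, 0.0]
contact_force: [-0.3, 0.7, 2.4]
finger_gap: 0.669
gripper_force: 67.9
```

```bash
python3 -m inch '{"travel":[[0,0,-0.001],[0,0,0]],"twist":[[0,0,0],[0,0,0]],"fingers":[0.055,0.055]}'
python3 -m inch '{"travel":[[0,0,-0.0005],[0,0,0]],"twist":[[0,0,0],[0,0,0]],"fingers":[0.055,0.055]}'
```

```text
time_s: 15.75
eef_pos: [504.8, -376.0, 194.0]
tool_rot: [3.084, 0.596, 0.0]
contact_force: [-0.6, -0.3, 3.3]
finger_gap: 0.668
gripper_force: 67.8
time_s: 15.95
eef_pos: [504.8, -376.0, 194.5]
tool_rot: [3.084, 0.596, 0.0]
contact_force: [0.0, 1.1, 2.1]
finger_gap: 0.673
gripper_force: 67.8
```

```bash
python3 -m inch '{"travel":[[0,0,-0.0005],[0,0,0]],"twist":[[0,0,0],[0,0,0]],"fingers":[0.055,0.055]}'
python3 -m inch '{"travel":[[0,0,-0.0003],[0,0,0]],"twist":[[0,0,0],[0,0,0]],"fingers":[0.055,0.055]}'
```

```text
time_s: 16.15
eef_pos: [504.8, -376.0, 194.8]
tool_rot: [3.085, 0.596, -0.0]
contact_force: [0.2, -0.3, 1.6]
finger_gap: 0.665
gripper_force: 67.7
time_s: 16.35
eef_pos: [504.7, -376.0, 194.9]
tool_rot: [-3.085, -0.596, 0.001]
contact_force: [0.8, -0.9, -0.6]
finger_gap: 0.666
gripper_force: 67.5
```

```bash
python3 -m inch '{"travel":[[0,0,0],[0,0,0],[0,0,0],[0,0,0],[0,0,0],[0,0,0]],"twist":[[0,0,0],[0,0,0],[0,0,0],[0,0,0],[0,0,0],[0,0,0]],"fingers":[0.062,0.066,0.072,0.085,0.085,0.085]}' 20
python3 -m inch '{"travel":[[0,0,-0.01],[0,0,-0.02],[0,0,-0.03],[0,0,-0.03],[0,0,-0.03],[0,0,0]],"twist":[[0,0,0],[0,0,0],[0,0,0],[0,0,0],[0,0,0],[0,0,0]],"fingers":[0.085,0.085,0.085,0.085,0.085,0.085]}'
python3 - <<'E'
from h import *
from rig import r,vision
o=r.observe(); f=vision.grab_frame("wrist"); pickle.dump((o,f),open("w7.pkl","wb"))
cv2.imwrite("pics/w7.png",cv2.resize(f["frame"],(800,600))[:,:,::-1])
E
```

```text
time_s: 16.95
eef_pos: [504.8, -375.9, 195.4]
tool_rot: [3.084, 0.596, 0.0]
contact_force: [0.4, 0.1, 0.4]
finger_gap: 0.999
gripper_force: 0.0
time_s: 17.55
eef_pos: [505.4, -376.5, 322.2]
tool_rot: [3.077, 0.595, 0.01]
contact_force: [1.1, -0.4, 1.1]
finger_gap: 0.996
gripper_force: 0.0
```

View pics/w7.png

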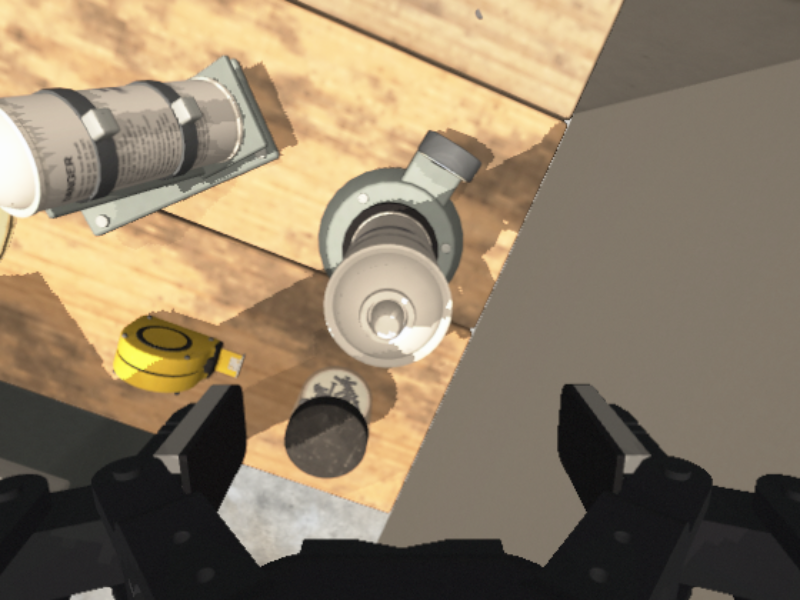

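The can stands upright in the middle of the pad (nozzle tip at (387,318), rim centred at (388,303)). The jar, tape rule and cradle are in place, and the gripper is clear.

Run:
```python
from h import *
from rig import r
o,f=pickle.load(open("w7.pkl","rb")); E=wE(o,f)
w=lambda u,v:((u+.5)*.7-.5,(v+.5)*.7-.5)
p=onz(f,w(387,318),235.5,E); print(p.round(1))
if np.hypot(p[0]-502.5,p[1]+372)<7: print(r.sign_off())
```

```text
[ 506.1 -371.3  235.5]
the job is handed in; nothing more can be done
None
```

The job is handed in: I pressed the leaning can's nozzle down to its stop and retracted to let it spring back. Then I held the short can on the fully pressed pad for about 1 s and left it standing upright on the middle of the raised pad. Peak pushes were about 22 N and 18 N, and the other things look unmoved.

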